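# Open the fruit dryer's air vent

## Task

Fresh fruit has gone into the bench-top dryer: open its air vent with the round knob all the way. Lift the round knob out of the notch nearest the robot, carry it past the middle notch, drop it fully into the notch at the far end and let go. Leave the other vent, with the long bar handle, as it is set.

Things in the scene. Friction and masses are not known exactly. Their poses are not given: they have to be found in the camera images.
- round_knob (a point): Centre of the black round knob (32 mm diameter, 30 mm tall, on a 12 mm stem) of one of two vents side by side on a low metal dryer, 140 mm high; which side varies. Captive slider: it only slides along the vent or lifts straight up, and falls by its own weight (0.2 kg). Starts in the notch nearest the robot. Nothing but its rails within 40 mm. Axes: x along the slide, away from the robot; z up.
- round_lift (a joint): How high the round knob is lifted, m: 0 seated, 0.014 on the teeth, 0.045 upper stop. Above 0.015 it slides freely (0.5 N). Below the knob an 8 mm wide cross-piece lies in notches cut from above into two toothed rails, 32 mm either side of the slide line, tops 27 mm below the seated knob's centre. Three notches 45 mm apart, 22 mm wide along the slide: 7 mm play each way.
- far_notch (a point): Where the centre of the round knob is when seated in the middle of the far notch (vent fully open), 90 mm along the slide from the middle of the starting notch and at the same height. Fixed on the same vent. Axes: x along the slide, away from the robot; y across it; z up.
- bar_knob (a point): Centre of the bar handle of the other vent: a black block 50 mm long along its slide, 16 mm wide, 30 mm tall, at the same height as the round knob when seated; rails and slider otherwise alike. It sits in its middle notch and is to stay there. Axes: x along its slide, away from the robot; z up.

How it is judged:
On the way:
1. the round knob is lifted clear of its notch (value of joint round_lift above 0.014 m), for 0.1 s.
At the end, for the whole second after the job is handed in: The round knob rests, released, at the far notch: within 12 mm of its middle along the slide and lifted less than 4 mm; the bar handle is within 15 mm of where it was (x of round_knob in the frame of far_notch between -0.012 and 0.012 m and value of joint round_lift below 0.004 m and velocity of joint round_lift below 0.01 m/s and distance of bar_knob from where it was at the start of the episode below 0.015 m); the robot touches nothing.
It fails at once if the bar handle of the other vent is shifted or lifted by more than 15 mm (distance of bar_knob from where it was at the start of the episode above 0.015 m).
It also fails if it takes over 35 s, if anything falls off the work surface, if the arm or the gripper's body presses on something with over 40 N, if the wrist force passes 120 N, or if a joint passes its speed limit or range.

## Robot

A 6-joint arm with a two-finger parallel gripper is mounted at the origin on the work surface. World frame = base frame: x ahead of the robot, y to its left, z up, the work surface at z = 0. Lengths are in m, angles in rad, forces in N, time in s.
With the tool pointing down it reaches from about 0.35 to 0.975 m from the base axis. Payload 4.9 kg.
Tool frame: the origin (TCP) lies on the centre line of the jaws, within the pads' length; the fingertips stand 17 mm ahead of it and the grasp point (between the pads) lies 2 mm behind it; x points along the fingers, y is the direction in which the jaws open and shut, and the axes are right-handed (so a half turn about x gives the same grasp; the last joint's range is limited). The gripper opens to 85 mm and grips with 20 to 120 N. Pads are 22 mm wide; open, the fingers measure 114 mm over their backs; the gripper's body (76 mm by 85 mm) begins 54 mm behind the grasp point. The pads swing forward as they close: fully open they stand 13 mm farther back than shut.
Start: joints at [1.17, 0.053, 1.613, -0, 1.476, -0.119], TCP at [0.174, 0.6, 0.248] pointing down, gripper open.
Joint ranges: [-3.01, 3.01], [-1.01, 2.22], [0.06, 2.58], [-1.02, 4.17], [0.09, 2.62], [-3.14, 3.14]. Speed limits (rad/s): [2.57, 2.57, 3.14, 3.14, 3.14, 3.14].

## Interface

Orientations are given as a unit quaternion [w, x, y, z].
In Python, from plant import status, viewer, manip gives the robot as it stands.
- The arm moves only by the tool drive_tool, never from a script. Its argument "plan" is a list of rows, each a list of 4 numbers: the shift along the tool's x, y, z in m, then the turn about the tool's x in units of 8 degrees (1.0 is 8 degrees). A call has 1 to 12 rows; each row is the pose to reach, as a shift and turn from the pose commanded when the call began, along the tool's axes at that moment; what a row does not reach only later rows make up. A row lasts 1/10 s, in which the tool goes at most 50 mm and 8.59 degrees, less where a joint would pass 70% of its speed; a pose out of reach is approached as far as the arm can. A call with a gripper value outside its range is refused whole. "fingers" is the finger opening in m, from 0 to 0.0854, set as the call begins (left out, the last holds). The fingers move at their own pace and stop on an object; the grip force is fixed at half the most. Time passes only in rows, so rows that repeat a pose let the fingers close. It gives the time, the measured TCP pose, the force and the opening at its end, in the units of the state.
- status.state(): the state, without advancing time (a new reading comes with each control period).
- viewer.grab_frame(name): name is "side" or "top" or "wrist"; returns the picture (480x640x3 uint8, blue, green, red); there is no depth.
- viewer.calibration(name): a dict with "vfov" (degrees; the focal length in pixels is half the picture's height over the tangent of half this angle, whatever the lens; pixels are square), "cx", "cy" (the principal point, pixels), "rvec" (rotation vector, rad) and "tvec" (3), from world to camera coordinates, as OpenCV has them. Camera axes: x right, y down, z forward; pixel columns grow to the right and rows downward; lengths in m; the calibration is good to about 2 mm. A picture is of the moment at which its call begins: read the wrist's pose just before it. calibration takes no time and is no camera call; for the wrist camera it gives the pose at the moment of the call.
- manip.job_done(): hands the job in, once; it reports no verdict.
The state is a dict: "time": time; "joint_pos": joint angles; "joint_vel": joint speeds; "joint_efforts": joint torques, N m; "tool_pos": TCP position; "tool_rot": TCP orientation; "contact_force": force on the tool from outside, world axes, zero at the start; "ft_torque": the same for the moment, N m; "gripper_width": opening from 0.0 (shut) to 1.0 (fully open).
Only numpy, scipy, OpenCV 4.12 (cv2) and the standard library are available. Lean on these libraries where they do the work, as an engineer would, in place of code of your own. Each camera call takes 0.05 s, during which the arm holds its last target. There are 200 camera calls.

## Working session

There is one attempt and no reset: what is moved stays moved. The work goes in short steps, Python scripts to look and compute and a tool call to move; the robot and the scene stay as the last step left them, time stands still between calls to the robot, and variables do not carry over. Pictures are saved under pics/ and viewed, about 8 in all and at most 12, crops included, and the job is handed in when it is done.

Besides the shell and the picture viewer there is one more tool, called after "Call:" as name(argument=value, ...), one argument or row to a line, values as JSON. drive_tool: Moves the arm, as the interface text tells. Its arguments: {"type":"object","properties":{"plan":{"type":"array","items":{"type":"array","items":{"type":"number"}}},"fingers":{"type":"number"}},"required":["plan"]}

```bash
mkdir -p pics; cat > h.py <<'E'
import numpy as np, cv2
from plant import status, viewer, manip
from scipy.spatial.transform import Rotation as R
def cam(n):
    c=viewer.calibration(n); f=240/np.tan(np.radians(c['vfov'])/2)
    return np.array([[f,0,c['cx']],[0,f,c['cy']],[0,0,1]]),np.array(c['rvec'],float),np.array(c['tvec'],float),c
def ray(n,px,C=None):
    K,r,t,_=C or cam(n); M=cv2.Rodrigues(r)[0]
    return -M.T@t.ravel(), M.T@np.linalg.inv(K)@np.array([px[0],px[1],1.])
def atz(n,px,z,C=None):
    o,d=ray(n,px,C); return o+d*(z-o[2])/d[2]
def proj(n,p,C=None):
    K,r,t,_=C or cam(n); return cv2.projectPoints(np.array(p,float).reshape(-1,3),r,t,K,None)[0].reshape(-1,2)
E
python3 - <<'E'
from h import *
s=status.state();print({k:np.round(v,3) for k,v in s.items()})
a=viewer.grab_frame('top');b=viewer.grab_frame('side')
for n in('top','side'):print(viewer.calibration(n))
cv2.imwrite('pics/top.png',a);cv2.imwrite('pics/side.png',b)
print(R.from_quat(np.roll(s['tool_rot'],-1)).as_matrix().round(3))
E
```

```text
{'time': np.float64(0.0), 'joint_pos': array([ 1.17 ,  0.053,  1.614, -0.   ,  1.476, -0.119]), 'joint_vel': array([ 0.001,  0.002, -0.001, -0.001,  0.001, -0.001]), 'joint_efforts': array([ 0.0000e+00, -3.9369e+01, -3.7018e+01, -0.0000e+00,  7.0000e-03,
        0.0000e+00]), 'tool_pos': array([0.174, 0.6  , 0.247]), 'tool_rot': array([ 0.7  ,  0.099,  0.7  , -0.1  ]), 'contact_force': array([ 0.725,  0.156, -0.173]), 'ft_torque': array([-0.018, -0.006, -0.028]), 'gripper_width': np.float64(0.995)}
{'vfov': 50.227114602314614, 'cx': 315.75661651942715, 'cy': 235.14470709461293, 'rvec': array([ 2.11582134, -2.12085795,  0.19069026]), 'tvec': array([0.03173438, 0.56564722, 0.78698755])}
{'vfov': 47.76729683048536, 'cx': 326.11120492640174, 'cy': 242.17023968196315, 'rvec': array([ 0.60469896, -2.67596983,  1.12359294]), 'tvec': array([0.51575209, 0.29406006, 0.76787925])}
[[-0.001  0.278  0.961]
 [-0.002  0.961 -0.278]
 [-1.    -0.002 -0.   ]]
```

View pics/top.png

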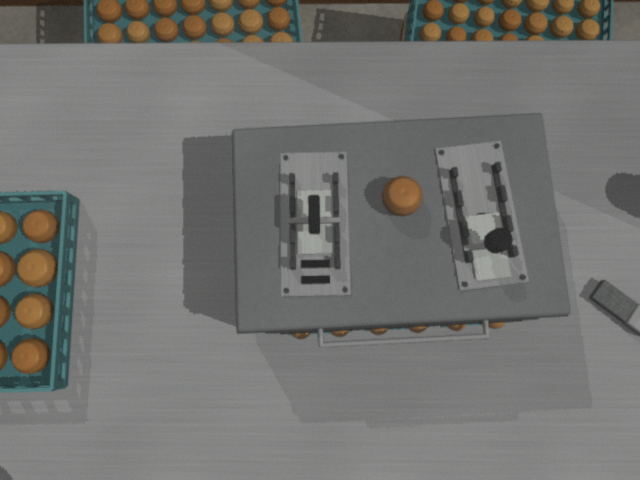

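View pics/side.png

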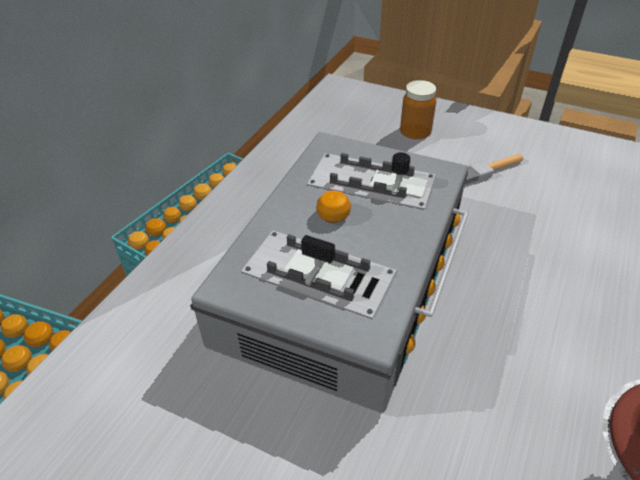

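The top view shows the round knob at (498,241) on the right-hand vent, with plate corners at (436,150), (500,143), (527,282) and (460,289). The bar handle is at (314,214), and an orange sits on the dryer at (402,196). The side view shows the round knob at (401,163).

```bash
cat > m.py <<'E'
from h import *
def tri(a,b):
    (o1,d1),(o2,d2)=ray('top',a),ray('side',b)
    s=np.linalg.lstsq(np.c_[d1,-d2],o2-o1,rcond=None)[0]
    p,q=o1+s[0]*d1,o2+s[1]*d2; return (p+q)/2,np.linalg.norm(p-q)
print('knob',tri((498,241),(401,163))); print('bar',tri((314,214),(319,249)))
print('orange',tri((402,196),(333,207)))
P=[atz('top',c,.142) for c in((436,150),(500,143),(527,282),(460,289))]
print(np.round(P,3)); 
for a,b in((3,0),(2,1)):
    d=P[b]-P[a]; print('yaw',np.degrees(np.arctan2(d[1],d[0])),np.linalg.norm(d))
# rail-end tabs, approx rail tops
for a,b in(((468,257),(454,172)),((513,251),(497,167))):
    A,B=atz('top',a,.16),atz('top',b,.16); d=B-A; print('rail',A,B,np.degrees(np.arctan2(d[1],d[0])),np.linalg.norm(d))
im=cv2.imread('pics/top.png')[125:305,420:560]
im2=cv2.imread('pics/side.png')[140:220,295:455]
cv2.imwrite('pics/c.png',np.hstack([cv2.resize(im,(467,600)),cv2.copyMakeBorder(cv2.resize(im2,(330,165)),0,435,0,0,0)]))
E
python3 m.py
```

```text
knob (array([ 0.53135279, -0.22007163,  0.18758925]), np.float64(0.00034727879543917716))
bar (array([0.56864559, 0.03127615, 0.18803084]), np.float64(0.0025108829354260633))
orange (array([ 0.60397251, -0.09619021,  0.15639093]), np.float64(0.0004679132826914077))
[[ 0.679 -0.152  0.142]
 [ 0.69  -0.249  0.142]
 [ 0.479 -0.274  0.142]
 [ 0.47  -0.177  0.142]]
yaw 6.749162787492315 0.2110934251738513
yaw 6.548981527684181 0.2118615336374417
rail [ 0.51323327 -0.18592707  0.16      ] [ 0.63867626 -0.17268967  0.16      ] 6.023857783286313 0.1261394908267107
rail [ 0.52163402 -0.2499977   0.16      ] [ 0.64601734 -0.23581547  0.16      ] 6.5047942207191625 0.1251892401274065
```

View pics/c.png

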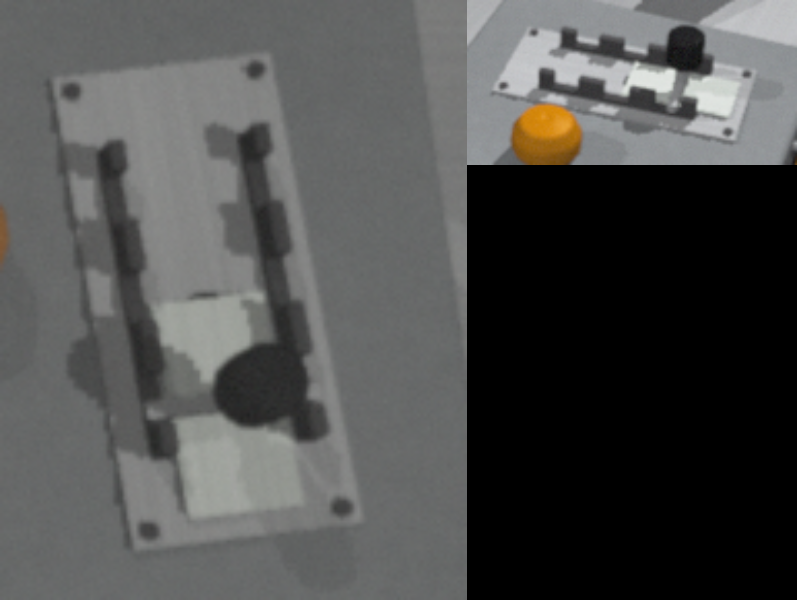

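Call:
drive_tool(
  plan=[
    [-0.03,-0.03,0.024,0.7],
    [-0.03,-0.06,0.048,1.4],
    [-0.03,-0.09,0.072,2.1],
    [-0.03,-0.12,0.096,2.8],
    [-0.03,-0.15,0.12,3.5],
    [-0.03,-0.18,0.144,4.2],
    [-0.03,-0.215,0.175,4.9],
    [-0.03,-0.25,0.205,5.6],
    [-0.03,-0.285,0.235,6.3],
    [-0.03,-0.32,0.265,7.0],
    [-0.03,-0.355,0.295,7.7],
    [-0.03,-0.39,0.325,8.4],
  ],
  fingers=0.0854,
)

```text
time: 1.3
tool_pos: [0.3776, 0.1336, 0.278]
tool_rot: [0.527, 0.471, 0.527, -0.471]
contact_force: [0.9, 1.0, 0.1]
gripper_width: 0.999
```

```bash
cat > t.py <<'E'
from h import *
import sys
s=status.state(); M=R.from_quat(np.roll(s['tool_rot'],-1)).as_matrix()
t=np.array([float(v) for v in sys.argv[1:4]])
print(s['time'],s['tool_pos'].round(4) if hasattr(s['tool_pos'],'round') else s['tool_pos'],'M',M.round(3).tolist(),'F',np.round(s['contact_force'],1),'w',s['gripper_width'])
print('yaw y',np.degrees(np.arctan2(M[1,1],M[0,1])),'shift',(M.T@(t-s['tool_pos'])).round(4))
E
python3 t.py .531 -.22 .27
python3 -c "
from h import *
for c in((420+283/3.333,125+279/3.333),(420+137/3.333,125+297/3.333)): print(atz('top',c,.158))"
```

```text
1.3 [0.3776 0.1336 0.278 ] M [[0.0, 0.994, 0.112], [0.0, 0.112, -0.994], [-1.0, 0.0, -0.0]] F [0.9 1.  0.1] w 0.9989017524088157
yaw y 6.434868793813877 shift [0.008  0.1128 0.3685]
[ 0.58375551 -0.24365775  0.158     ]
[ 0.57598954 -0.18015851  0.158     ]
```

Call:
drive_tool(
  plan=[
    [0,0.013,0.041,0],
    [0,0.026,0.082,0],
    [0,0.039,0.123,0],
    [0,0.051,0.164,0],
    [0,0.064,0.205,0],
    [0,0.077,0.246,0],
    [0,0.09,0.287,0],
    [0,0.103,0.328,0],
    [0,0.113,0.3685,0],
    [0,0.113,0.3685,0],
    [0,0.113,0.3685,0],
  ],
)

```text
time: 2.4
tool_pos: [0.5322, -0.218, 0.2773]
tool_rot: [0.527, 0.47, 0.529, -0.471]
contact_force: [-0.1, -0.5, -0.5]
gripper_width: 1.001
```

```bash
python3 t.py .531 -.22 .19
python3 - <<'E'
from h import *
C=cam('wrist');a=viewer.grab_frame('wrist');cv2.imwrite('pics/w1.png',a)
import pickle;pickle.dump(C,open('w1.pkl','wb'))
print(proj('wrist',[[.531,-.22,.202],[.535,-.2175,.187],[.6245,-.2025,.16],[.580,-.212,.16]],C))
E
```

```text
2.4 [ 0.5322 -0.218   0.2773] M [[-0.002, 0.993, 0.114], [0.001, 0.114, -0.993], [-1.0, -0.002, -0.002]] F [-0.1 -0.5 -0.5] w 1.0005062609563065
yaw y 6.573635862881304 shift [ 0.0873 -0.0013  0.0019]
[[330.72000569 274.28568902]
 [338.68620177 259.95938377]
 [490.28368484 236.42173046]
 [413.72997545 243.29995494]]
```

View pics/w1.png

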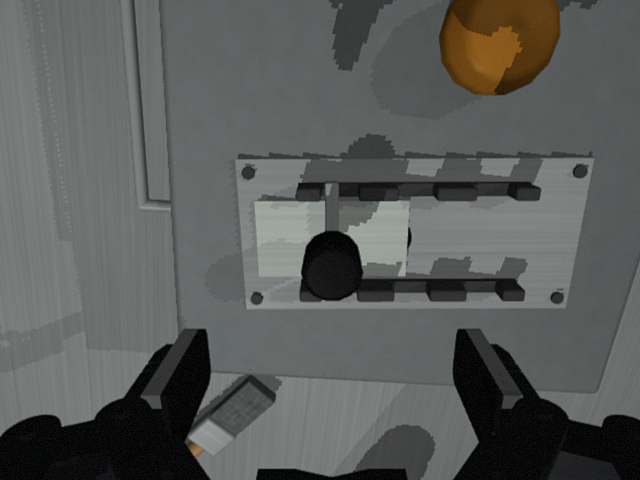

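The wrist view shows the knob top at (331,272), where the projection puts it. The middle notch is centred near (414,243), against a predicted (413.7,243.3). The cross-piece sits about 4–5 mm near of its notch centre. I'll go down over the knob.

Call:
drive_tool(
  plan=[
    [0.02,-0.001,0.002,0],
    [0.04,-0.001,0.002,0],
    [0.06,-0.001,0.002,0],
    [0.075,-0.001,0.002,0],
    [0.085,-0.001,0.002,0],
    [0.091,-0.001,0.002,0],
    [0.091,-0.001,0.002,0],
  ],
)

```text
time: 3.15
tool_pos: [0.5315, -0.2193, 0.1868]
tool_rot: [0.528, 0.47, 0.529, -0.47]
contact_force: [-0.8, -0.9, -0.5]
gripper_width: 1.003
```

Call:
drive_tool(
  plan=[
    [0,0,0,0],
    [0,0,0,0],
    [0,0,0,0],
    [0,0,0,0],
    [0,0,0,0],
    [0,0,0,0],
    [0,0,0,0],
    [0,0,0,0],
  ],
  fingers=0.01,
)

```text
time: 3.95
tool_pos: [0.5321, -0.2199, 0.1882]
tool_rot: [0.529, 0.47, 0.528, -0.47]
contact_force: [0.2, 1.4, 5.2]
gripper_width: 0.357
```

```bash
python3 t.py .531 -.22 .214
```

```text
3.95 [ 0.5321 -0.2199  0.1882] M [[0.001, 0.993, 0.116], [-0.001, 0.116, -0.993], [-1.0, 0.001, 0.001]] F [0.2 1.4 5.2] w 0.35688818983438747
yaw y 6.654009129088673 shift [-0.0258 -0.0011 -0.    ]
```

Call:
drive_tool(
  plan=[
    [-0.008,0,0,0],
    [-0.016,0,0,0],
    [-0.024,0,0,0],
    [-0.027,0,0,0],
    [-0.027,0,0,0],
    [-0.027,0,0,0],
  ],
)

```text
time: 4.55
tool_pos: [0.5318, -0.2198, 0.2143]
tool_rot: [0.528, 0.47, 0.528, -0.47]
contact_force: [1.0, -1.9, -1.8]
gripper_width: 0.356
```

```bash
python3 t.py .6244 -.207 .214
python3 - <<'E'
from h import *
cv2.imwrite('pics/s2.png',cv2.resize(viewer.grab_frame('side')[80:240,260:480],(800,582)))
E
```

```text
4.55 [ 0.5318 -0.2198  0.2143] M [[0.0, 0.993, 0.116], [-0.0, 0.116, -0.993], [-1.0, 0.0, 0.0]] F [ 1.  -1.9 -1.8] w 0.35575001414204477
yaw y 6.6513293481217035 shift [ 0.0003  0.0935 -0.002 ]
```

View pics/s2.png

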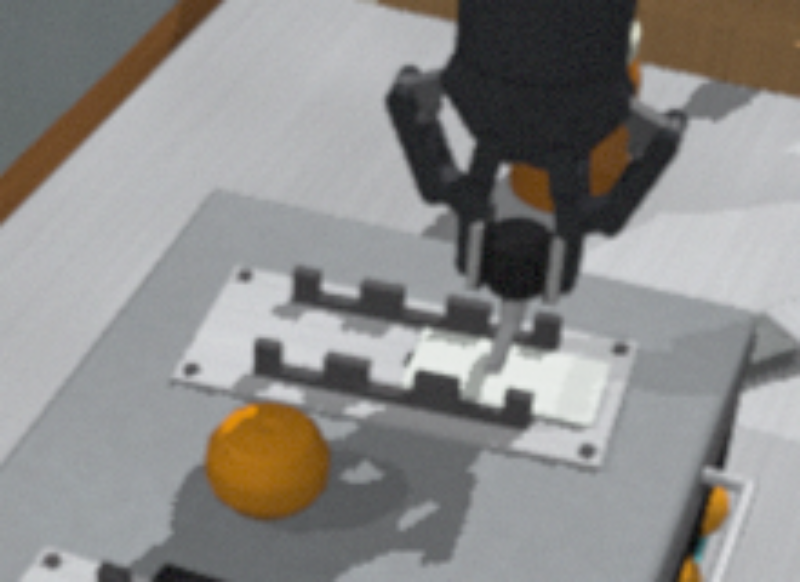

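The knob is held between the pads at (515,255) in the crop, and the cross-piece is raised above the rails, running from about (515,310) to (480,390). The weight change is about 2 N or more. Now I'll carry it along the slide.

Call:
drive_tool(
  plan=[
    [0,0.012,0,0],
    [0,0.024,0,0],
    [0,0.036,0,0],
    [0,0.048,0,0],
    [0,0.06,0,0],
    [0,0.072,0,0],
    [0,0.084,0,0],
    [0,0.0935,0,0],
    [0,0.0935,0,0],
    [0,0.0935,0,0],
  ],
)

```text
time: 5.6
tool_pos: [0.6248, -0.2087, 0.2143]
tool_rot: [0.528, 0.47, 0.528, -0.47]
contact_force: [0.4, -2.7, -1.5]
gripper_width: 0.358
```

```bash
python3 t.py .6244 -.207 .188
python3 - <<'E'
from h import *
a=viewer.grab_frame('side')[80:240,230:450]
cv2.imwrite('pics/s3.png',cv2.resize(a,(800,582)))
E
```

```text
5.6 [ 0.6248 -0.2087  0.2143] M [[0.0, 0.993, 0.116], [0.0, 0.116, -0.993], [-1.0, 0.0, -0.0]] F [ 0.4 -2.7 -1.5] w 0.35765912251649595
yaw y 6.6646400404745725 shift [ 0.0263 -0.0002 -0.0017]
```

View pics/s3.png

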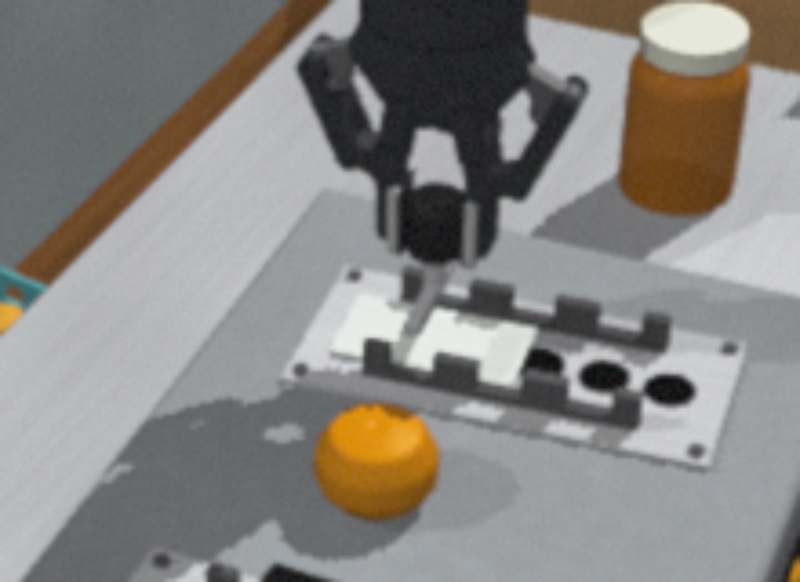

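The side crop shows the knob at (435,225) above the far notch, with all three vent holes uncovered. I'll lower it and watch the force.

Call:
drive_tool(
  plan=[
    [0.006,0,0,0],
    [0.012,0,0,0],
    [0.018,0,0,0],
    [0.023,0,0,0],
    [0.026,0,0,0],
    [0.026,0,0,0],
    [0.026,0,0,0],
  ],
)

```text
time: 6.35
tool_pos: [0.6246, -0.2088, 0.1883]
tool_rot: [0.528, 0.47, 0.528, -0.47]
contact_force: [0.5, -0.3, 0.0]
gripper_width: 0.354
```

It went down freely to its seated height, so I'll release and back off straight up.

Call:
drive_tool(
  plan=[
    [0,0,0,0],
    [0,0,0,0],
    [0,0,0,0],
    [0,0,0,0],
    [0,0,0,0],
    [0,0,0,0],
  ],
  fingers=0.0854,
)

```text
time: 6.95
tool_pos: [0.6246, -0.2088, 0.1883]
tool_rot: [0.528, 0.47, 0.528, -0.47]
contact_force: [-0.5, -0.0, 0.3]
gripper_width: 0.996
```

Call:
drive_tool(
  plan=[
    [-0.01,0,0,0],
    [-0.03,0,0,0],
    [-0.06,0,0,0],
    [-0.09,0,0,0],
    [-0.12,0,0,0],
    [-0.12,0,0,0],
  ],
)

```text
time: 7.55
tool_pos: [0.6266, -0.2097, 0.316]
tool_rot: [0.532, 0.471, 0.524, -0.469]
contact_force: [0.9, -0.2, -0.4]
gripper_width: 0.997
```

```bash
python3 t.py .6244 -.207 .188
python3 - <<'E'
from h import *
s=viewer.grab_frame('side');w=viewer.grab_frame('wrist');C=cam('wrist')
print(proj('side',[[.6244,-.208,.187]]),proj('wrist',[[.6244,-.208,.202],[.6244,-.208,.16]],C))
cv2.imwrite('pics/f.png',np.hstack([cv2.resize(s[120:300,220:440],(400,327)),cv2.resize(w,(400,327))]))
E
```

```text
7.55 [ 0.6266 -0.2097  0.316 ] M [[0.01, 0.993, 0.116], [-0.005, 0.116, -0.993], [-1.0, 0.01, 0.006]] F [ 0.9 -0.2 -0.4] w 0.9972460488329382
yaw y 6.659509354657159 shift [ 0.128  -0.0031 -0.0037]
[[349.3979299  153.72821524]] [[331.74601152 246.98214905]
 [331.52582892 226.07744092]]
```

View pics/f.png

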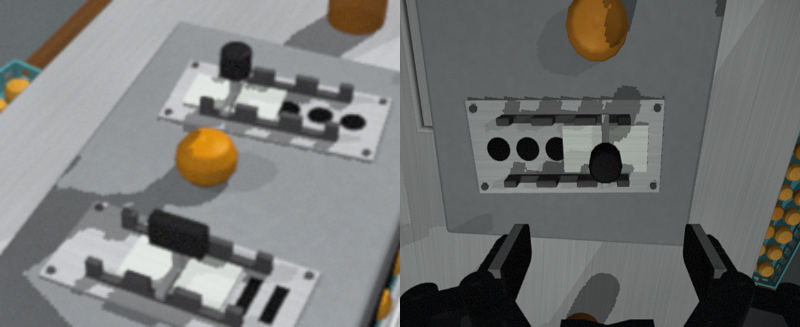

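The final view shows the knob at side pixel (349.8,153.5), against (349.4,153.7) predicted for seated in the far notch. The cross-piece lies between the last two teeth, the bar handle is still in its middle notch, and the gripper is clear.

```bash
python3 -c "
from h import *
print(manip.job_done())"
```

```text
the job is handed in; nothing more can be done
None
```

The round knob is seated in the far notch and released, and I handed the job in at about 7.7 s on the robot's clock, well inside the 35 s limit. I gripped it along the slide, lifted it about 26 mm, carried it 93 mm past the middle notch and lowered it to its starting height. I then let go and backed off about 130 mm straight up.

- **Knob position:** the last side picture puts the knob within about 1 px of where a knob seated in the middle of the far notch should appear. The wrist picture shows its cross-piece lying between the last two teeth.
- **Vent and bar handle:** all three holes of the round-knob vent are visible. The bar handle looks unmoved in its middle notch; I judged that by eye and did not re-measure it.
- **Forces:** the most the readings showed was about 5 N, while closing on the knob, and it was near zero after release.

None of my checks failed or disagreed. The hand-in reports no verdict, so I don't know the judged result.

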